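# Eject the long handle from its ferruling nest

### The arm

A 6-joint arm with a two-finger parallel gripper is mounted at the origin on the work surface. World frame = base frame: x ahead of the robot, y to its left, z up, the work surface at z = 0. Lengths are in mm, angles in rad, forces in N, time in s.
With the tool pointing down it reaches from about 275 to 1000 mm from the base axis. Payload 8.4 kg.
Tool frame: the origin (TCP) lies midway between the tips of the shut fingers; the grasp point (between the pads) lies 19 mm behind it; z points along the fingers, y is the line along which they close (so a half turn about z gives the same grasp; the last joint's range is limited). The gripper opens to 85 mm and grips with 20 to 120 N. Pads are 22 mm wide; open, the fingers measure 114 mm over their backs; the gripper's body (76 mm by 85 mm) begins 54 mm behind the grasp point. The pads swing forward as they close: fully open they stand 13 mm farther back than shut.
Start: joints at [-1.33, 0.353, 1.633, -0, 1.155, -0.002], TCP at [150.262, -606.671, 231.281] pointing down, gripper open.
Joint ranges: [-2.63, 2.63], [-0.92, 2.1], [0.06, 2.66], [-1.3, 4.44], [0, 2.69], [-3.02, 3.02]. Speed limits (rad/s): [2.22, 2.22, 2.79, 3.14, 3.14, 3.14].

### API

Orientations are given as [roll, pitch, yaw] about the fixed x, y, z axes, in that order (R = Rz(yaw) Ry(pitch) Rx(roll)).
In Python, from rig import r gives the robot as it stands.
- The arm moves only by the shell command python3 -m inch 'ROWS' [OPENING] [FORCE]. ROWS is JSON, a list that holds one entry, the list of rows, each a list of 6 numbers: the shift along the tool's x, y, z scaled (see below), then the turn, a rotation vector about the tool's x, y, z scaled (see below). In form: [[[tx, ty, tz, wx, wy, wz], ...]]. A call has 1 to 8 rows; each row is the pose to reach, as a shift and turn from the pose commanded when the call began, along the tool's axes at that moment, turning the shorter way round; what a row does not reach only later rows make up. The controller multiplies each number of a shift by 20 cm and each number of a turn by pi rad. A row lasts 1/12 s, in which the tool goes at most 41.7 mm and 7.16 degrees, less where a joint would pass 70% of its speed; a pose out of reach is approached as far as the arm can. A call with a number of a shift or a turn outside -1 to 1 is refused whole. A call with a gripper value outside its range is refused whole. OPENING is the gripper's target within -1 to 1 (fully open at 1, half-way at 0, shut at -1), set as the call begins (- or left out, the last holds). The fingers move at their own pace and stop on an object; FORCE is the grip in N (left out, the last holds). Time passes only in rows, so rows that repeat a pose let the fingers close. It gives the time, the measured TCP pose, the force, the opening and the grip force at its end, in the units of the state.
- r.sense(): the state, without advancing time (a new reading comes with each control period).
- r.grab_frame(name): name is "side" or "top" or "wrist"; returns the picture (400x640x3 uint8, red, green, blue); there is no depth.
- r.camera_info(name): a dict with "K" (3x3 intrinsics, pixels), "rvec" (rotation vector, rad) and "tvec" (3), from world to camera coordinates, as OpenCV has them; the wrist camera has in their place "mount" (4x4, takes a point from camera to tool coordinates, whose origin is the TCP and whose axes are the flange's). Camera axes: x right, y down, z forward; pixel columns grow to the right and rows downward; lengths in mm; the calibration is good to about 2 mm. A picture is of the moment at which its call begins: read the wrist's pose just before it. camera_info takes no time and is no camera call.
- r.sign_off(): hands the job in; it is judged then, once.
The state is a dict: "clock": time; "qpos": joint angles; "qvel": joint speeds; "joint_efforts": joint torques, N m; "eef_pos": TCP position; "tcp_rot": TCP orientation; "contact_force": force on the tool from outside, world axes, zero at the start; "wrist_torque": the same for the moment, N m; "opening": opening from 0.0 (shut) to 1.0 (fully open); "grasp_force": force on a finger pad.
Only numpy, scipy, OpenCV 4.12 (cv2) and the standard library are available. Lean on these libraries where they do the work, as an engineer would, in place of code of your own. Each camera call takes 0.05 s, during which the arm holds its last target. There are 200 camera calls.

### The job

Two ejector nests on the bench each hold an octagonal wooden tool handle with a brass ferrule. On the nest that holds the longer handle, press the ejector slide's upright push plate fully home, so that the handle is pushed out into that nest's own catch tray, then let the slide spring back. Leave the shorter handle held in its nest.

Things in the scene. Friction and masses are not known exactly. Their poses are not given: they have to be found in the camera images.
- long_nest_push_plate (a point): Centre of the rear (pressed) face of the upright steel push plate on the ejector slide of the longer handle's nest; 60 mm above bench. Plate 50 wide (y), 53 tall (25 above this point), 8 mm thick. +x = push direction, z up. Travel 80 mm to a hard stop; spring 3 N rising to 6 N, a few N more as the handle leaves its spring noses; returns when released. Its 30 mm high block reaches 11 mm behind the face.
- long_nest_tray (a point): Centre of the inner floor of the yellow catch tray fixed to the front of that nest, 4 mm above bench. Inside 112 (x) by 76 mm (y), walls 26 mm high above the floor. +x = push direction, z up. In this frame the push plate's face point is at x = -209 mm, y = 0 at rest and x = -129 mm at the hard stop.
- handle_long_center (a point): Centre of the longer handle: octagonal light wood, 70 mm long, 26 mm across flats, domed butt at its +x end, 15 mm brass ferrule at its -x end. It starts in its nest between two grey cheeks, butt towards the tray, 43 mm above bench and 80 mm behind the tray centre.
- handle_short_center (a point): Centre of the shorter handle, 40 mm long, otherwise alike, held in the other nest, which is of the same make with its own push plate and tray. It is to stay there.
Things that resemble listed ones, but are neither listed nor needed, are in the scene too. What is shaped like the part that bears handle_long_center but blue or pink is not meant.

How it is judged (in metres and radians):
On the way:
1. the longer handle's ejector slide is pressed fully home (within 5 mm of its stop) (x of long_nest_push_plate in the frame of long_nest_tray above -0.134 m), for 0.05 s.
At the end, for the whole second after the job is handed in: The longer handle lies at rest in its nest's catch tray (centre within the tray's outline and less than 22 mm above its floor), the ejector slide has sprung back to within 10 mm of its rest position, and the shorter handle is still in its nest, moved less than 12 mm (x of handle_long_center in the frame of long_nest_tray between -0.06 and 0.06 m and y of handle_long_center in the frame of long_nest_tray between -0.042 and 0.042 m and z of handle_long_center in the frame of long_nest_tray below 0.022 m and x of long_nest_push_plate in the frame of long_nest_tray below -0.199 m and linear speed of handle_long below 0.02 m/s and distance of handle_short_center from where it was at the start of the episode below 0.012 m); the robot touches nothing.
It also fails if it takes over 32 s, if anything falls off the work surface, if the arm or the gripper's body presses on something with over 40 N, if the wrist force passes 120 N, or if a joint passes its speed limit or range.

## Working session

There is one attempt and no reset: what is moved stays moved. The work goes in short steps, Python scripts to look and compute and a shell command to move; the robot and the scene stay as the last step left them, time stands still between calls to the robot, and variables do not carry over. Pictures are saved under pics/ and viewed, at most 10 in all, crops included, and the job is handed in when it is done.

```bash
mkdir -p pics; python3 - <<'E'
from rig import r
import cv2
for n in("top","side"):
    cv2.imwrite(f"pics/{n}0.png",r.grab_frame(n)[:,:,::-1])
    print(n,r.camera_info(n))
print(r.camera_info("wrist"));print(r.sense())
E
```

```text
top {'K': array([[441.83488676,   0.        , 318.86804371],
       [  0.        , 441.83488676, 200.44771886],
       [  0.        ,   0.        ,   1.        ]]), 'rvec': array([ 2.16755119, -2.11523611,  0.19020548]), 'tvec': array([-17.95355852, 616.45384759, 797.48220446])}
side {'K': array([[478.43398522,   0.        , 313.78467899],
       [  0.        , 478.43398522, 198.031959  ],
       [  0.        ,   0.        ,   1.        ]]), 'rvec': array([ 2.08069647, -0.19350765,  0.14655262]), 'tvec': array([-570.12793393,  115.25175423, 1036.40608404])}
{'K': array([[317.98530168,   0.        , 319.64977009],
       [  0.        , 317.98530168, 192.68174927],
       [  0.        ,   0.        ,   1.        ]]), 'mount': array([[-3.58784468e-04, -9.64522427e-01, -2.64000681e-01,
         6.64669636e+01],
       [ 9.99999932e-01, -3.22521596e-04, -1.80700787e-04,
         4.87100527e-01],
       [ 8.91440403e-05, -2.64000728e-01,  9.64522476e-01,
        -1.44418898e+02],
       [ 0.00000000e+00,  0.00000000e+00,  0.00000000e+00,
         1.00000000e+00]])}
{'clock': 0.1, 'qpos': array([-1.33038946e+00,  3.53583423e-01,  1.63404715e+00, -7.05412050e-06,
        1.15521446e+00, -2.40261621e-03]), 'qvel': array([ 0.0001657 , -0.00247201, -0.0020085 , -0.00130181, -0.00130898,
        0.00062924]), 'joint_efforts': array([-3.71647311e-04, -6.06354189e+01, -3.42820323e+01, -2.45481817e-05,
        3.91191454e-03, -1.58224572e-05]), 'eef_pos': array([ 150.16418931, -606.25443058,  230.63932775]), 'tcp_rot': array([-3.14034027e+00,  3.44112359e-06,  2.42812342e-01]), 'contact_force': array([ 0.00101222,  0.18683004, -0.83270181]), 'wrist_torque': array([ 0.04510111, -0.01475237, -0.00371852]), 'grasp_force': 0.0, 'opening': 0.9985622412880351}
```

View pics/top0.png

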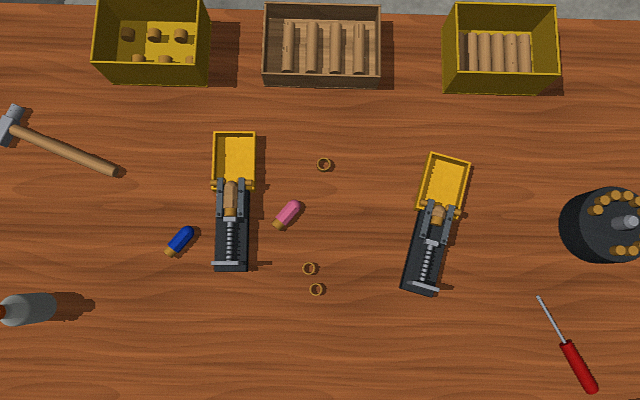

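View pics/side0.png

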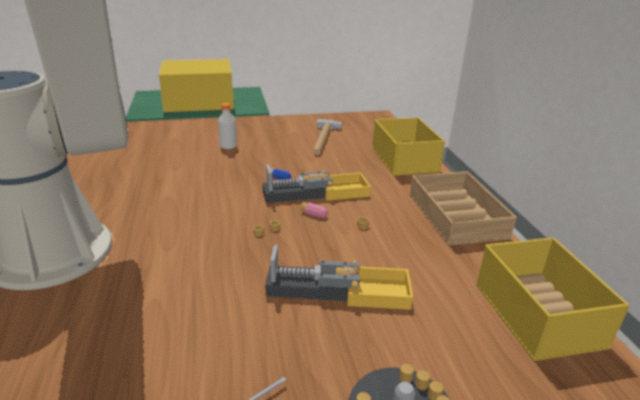

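The top view shows the left nest (tray ~(235,157), plate ~(228,264)) with the longer handle, and the right nest (tray ~(443,183), plate ~(424,291)) with the shorter one. The side view agrees. Next I'll enlarge the left nest and measure it.

```bash
cat > h.py <<'E'
from rig import r
import cv2,numpy as np
def ray(name,uv,z):
    c=r.camera_info(name);R=cv2.Rodrigues(c["rvec"])[0];o=-R.T@c["tvec"]
    d=R.T@np.linalg.inv(c["K"])@np.array([uv[0],uv[1],1.]);return o+d*(z-o[2])/d[2]
def proj(name,p):
    c=r.camera_info(name);return cv2.projectPoints(np.float64([p]),c["rvec"],c["tvec"],c["K"],None)[0].ravel()
E
python3 - <<'E'
from h import *
im=cv2.imread("pics/top0.png")
a=cv2.resize(im[125:280,190:290],None,fx=3.8,fy=3.8,interpolation=cv2.INTER_CUBIC)
b=cv2.resize(im[145:300,385:485],None,fx=3.8,fy=3.8,interpolation=cv2.INTER_CUBIC)
cv2.imwrite("pics/crop.png",np.hstack([a,b]))
hsv=cv2.cvtColor(im,cv2.COLOR_BGR2HSV)
sub=im[225:275,205:260].astype(int)
m=((sub.min(2)>110)&(sub.max(2)-sub.min(2)<35)).astype(np.uint8)
n,l,s,c=cv2.connectedComponentsWithStats(m)
for i in range(1,n):
    if s[i,4]>15: print("grey",s[i]+[205,225,0,0,0],c[i]+[205,225])
y=cv2.inRange(hsv,(22,150,80),(32,255,255));y[:120]=0;y[:,:195]=0;y[:,275:]=0;y[195:]=0
ys,xs=np.nonzero(y);rc=cv2.minAreaRect(np.c_[xs,ys].astype(np.float32));print(rc)
for p in cv2.boxPoints(rc):print(p,ray("top",p,30).round(1))
for p in[(212,263),(243,263),(228,263)]:print(p,ray("top",p,85).round(1))
E
```

```text
grey [211 260  27   5 110] [224.06363636 262.45454545]
((233.57015991210938, 160.04486083984375), (41.64015197753906, 57.11954879760742), 1.6365771293640137)
[211.94292 187.99837] [639.6 208.   30. ]
[213.57423 130.90211] [756.6 212.1  30. ]
[255.1974  132.09135] [756.5 128.4  30. ]
[253.56609 189.1876 ] [639.4 126.1  30. ]
(212, 263) [492.5 186.4  85. ]
(243, 263) [493.8 131.   85. ]
(228, 263) [493.1 157.8  85. ]
```

View pics/crop.png

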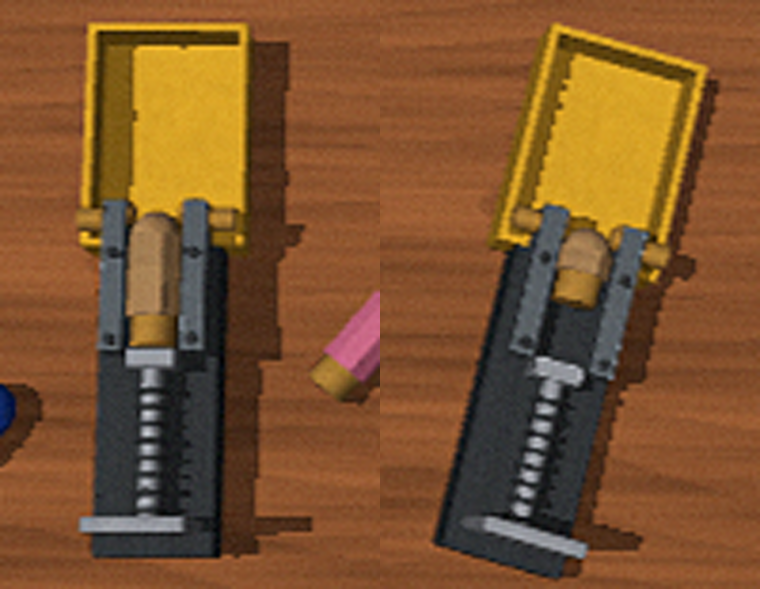

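The crop confirms it: the left nest holds the long handle, and its plate's top edge spans crop (79..184, 516..531). Next I'll work out the axis and the approach.

```bash
python3 - <<'E'
from h import *
f=lambda x,y,z:ray("top",(190+x/3.8-.37,125+y/3.8-.37),z)
tr={k:f(*p,30) for k,p in dict(fl=(88,25),fr=(248,25),bl=(80,247),br=(246,248)).items()}
for k in tr:print(k,tr[k].round(1))
L=f(79,524,85);R=f(184,524,85);print("plate",L.round(1),R.round(1),"rear",f(131,532,85).round(1))
d=((tr['fl']+tr['fr'])-(tr['bl']+tr['br']));print("yaw tray",np.arctan2(d[1],d[0]))
w=L-R;print("yaw plate",np.arctan2(-w[0],w[1]),np.linalg.norm(w))
yaw=np.arctan2(d[1],d[0]);ax=np.array([np.cos(yaw),np.sin(yaw)])
fr=(tr['fl']+tr['fr'])[:2]/2;print("plate from front",fr-ax*(58+209),"axis",ax)
s=r.sense();print(s["eef_pos"],s["tcp_rot"])
E
```

```text
fl [755.9 213.6  30. ]
fr [758.3 129.1  30. ]
bl [636.3 210.3  30. ]
br [638.  124.5  30. ]
plate [493.2 189.3  85. ] [494.4 139.9  85. ] rear [490.1 164.6  85. ]
yaw tray 0.033029004605633974
yaw plate 0.023573433468933952 49.42432661015589
plate from front [490.25134821 162.54858178] axis [0.99945459 0.033023  ]
[ 150.16418931 -606.25443058  230.63932775] [-3.14034027e+00  3.44112359e-06  2.42812342e-01]
```

```bash
python3 -m inch '[[[0.6,-1,0,0,0,0.068],[0.6,-1,0,0,0,0.068],[0.6,-1,0,0,0,0.068],[0.6,-1,0,0,0,0.068],[0.6,-1,0,0,0,0.068],[0.6,-1,0,0,0,0.068],[0.6,-1,0,0,0,0.068]]]' -1 60
python3 -m inch '[[[0.55,-1,0,0,0,0],[0.55,-1,0,0,0,0],[0.55,-1,0,0,0,0],[0.55,-1,0,0,0,0],[0.55,-1,0,0,0,0],[0.55,-1,0,0,0,0],[0.55,-1,0,0,0,0]]]'
python3 -m inch '[[[0.5,-1,0,0,0,0],[0.5,-1,0,0,0,0],[0.5,-1,0,0,0,0],[0.5,-1,0,0,0,0],[0.5,-1,0,0,0,0],[0.5,-1,0,0,0,0],[0.5,-1,0,0,0,0]]]'
```

```text
clock: 0.68
eef_pos: [218.8, -379.0, 230.8]
tcp_rot: [-3.139, 0.0, 0.031]
contact_force: [0.4, 0.4, 0.0]
opening: 0.01
grasp_force: 0.0
clock: 1.27
eef_pos: [324.1, -178.0, 231.3]
tcp_rot: [-3.141, -0.001, 0.032]
contact_force: [-0.7, -0.9, -0.2]
opening: 0.006
grasp_force: 0.0
clock: 1.85
eef_pos: [418.8, 24.3, 231.3]
tcp_rot: [-3.141, -0.001, 0.032]
contact_force: [-0.6, -0.1, 0.1]
opening: -0.003
grasp_force: 0.0
```

```bash
python3 -m inch '[[[0.12,-0.69,0,0,0,0],[0.12,-0.69,0,0,0,0],[0.12,-0.69,0,0,0,0],[0.12,-0.69,0,0,0,0],[0.12,-0.69,0,0,0,0],[0.12,-0.69,0,0,0,0]]]'
python3 - <<'E'
from h import *
s=r.sense();im=r.grab_frame("wrist")[:,:,::-1];cv2.imwrite("pics/w1.png",im);print(s["eef_pos"],s["tcp_rot"])
E
```

```text
clock: 2.35
eef_pos: [437.0, 160.1, 230.9]
tcp_rot: [3.141, 0.001, 0.03]
contact_force: [0.1, 0.1, 0.3]
opening: 0.001
grasp_force: 0.0
[436.97364415 160.1134541  230.89290993] [3.14059876e+00 8.35840308e-04 3.04789003e-02]
```

View pics/w1.png

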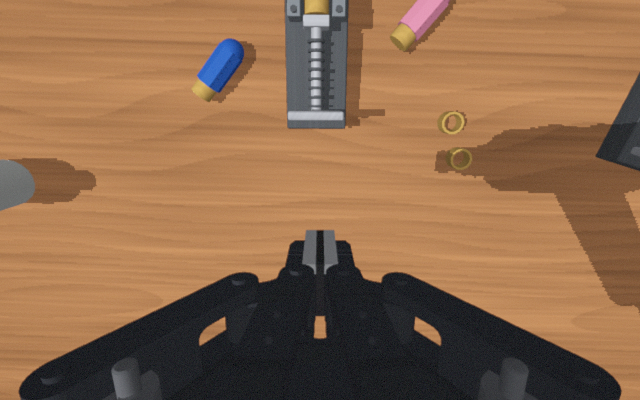

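The wrist view shows the plate's top strip centred at about (316,114), aligned with the tool. Its rear edge comes out near x≈491, y≈164, which agrees with the top view. I'll descend behind it.

```bash
python3 -m inch '[[[0,-0.018,0.9,0,0,0],[0,-0.018,0.9,0,0,0],[0,-0.018,0.9,0,0,0],[0,-0.018,0.9,0,0,0],[0,-0.018,0.9,0,0,0],[0,-0.018,0.9,0,0,0],[0,-0.018,0.9,0,0,0]]]'
python3 -m inch '[[[0.05,0,0,0,0,0],[0.1,0,0,0,0,0],[0.15,0,0,0,0,0],[0.2,0,0,0,0,0],[0.23,0,0,0,0,0],[0.25,0,0,0,0,0],[0.25,0,0,0,0,0]]]'
```

```text
clock: 2.98
eef_pos: [436.4, 162.9, 51.0]
tcp_rot: [3.141, 0.002, 0.028]
contact_force: [0.3, 0.6, 0.6]
opening: 0.001
grasp_force: 0.0
clock: 3.57
eef_pos: [487.0, 165.8, 51.4]
tcp_rot: [3.141, 0.001, 0.029]
contact_force: [-3.1, -2.1, 2.4]
opening: -0.002
grasp_force: 1.3
```

```bash
python3 -m inch '[[[0.05,0,0,0,0,0],[0.1,0,0,0,0,0],[0.15,0,0,0,0,0],[0.2,0,0,0,0,0],[0.25,0,0,0,0,0],[0.3,0,0,0,0,0],[0.3,0,0,0,0,0]]]'
python3 -m inch '[[[0.01,0,0,0,0,0],[0.02,0,0,0,0,0],[0.03,0,0,0,0,0],[0.04,0,0,0,0,0],[0.04,0,0,0,0,0]]]'
```

```text
clock: 4.15
eef_pos: [546.9, 167.3, 51.0]
tcp_rot: [3.141, 0.002, 0.029]
contact_force: [-5.3, -1.2, 2.5]
opening: 0.005
grasp_force: 2.7
clock: 4.57
eef_pos: [553.5, 167.5, 51.0]
tcp_rot: [3.141, 0.003, 0.029]
contact_force: [-5.3, -2.0, 3.3]
opening: 0.001
grasp_force: 3.0
```

```bash
python3 -m inch '[[[0.01,0,0,0,0,0],[0.02,0,0,0,0,0],[0.025,0,0,0,0,0],[0.025,0,0,0,0,0]]]'
python3 -m inch '[[[0.01,0,0,0,0,0],[0.015,0,0,0,0,0],[0.015,0,0,0,0,0]]]'
```

```text
clock: 4.9
eef_pos: [558.4, 167.6, 51.0]
tcp_rot: [3.141, 0.003, 0.029]
contact_force: [-6.0, -1.7, 2.4]
opening: 0.001
grasp_force: 3.1
clock: 5.15
eef_pos: [560.1, 167.6, 50.9]
tcp_rot: [3.14, 0.006, 0.029]
contact_force: [-9.9, -2.5, 6.4]
opening: 0.001
grasp_force: 5.4
```

```bash
python3 -m inch '[[[0.01,0,0,0,0,0],[0.015,0,0,0,0,0],[0.015,0,0,0,0,0]]]'
python3 - <<'E'
from h import *
t=r.grab_frame("top")[:,:,::-1][115:285,150:320]
s=r.grab_frame("side")[:,:,::-1][140:240,230:400]
cv2.imwrite("pics/p2.png",np.vstack([cv2.resize(t,(510,340))[:,:],cv2.resize(s,(510,250))]))
E
```

```text
clock: 5.4
eef_pos: [560.1, 167.5, 50.7]
tcp_rot: [3.14, 0.011, 0.029]
contact_force: [-21.7, -0.4, 14.8]
opening: 0.004
grasp_force: 10.9
```

View pics/p2.png

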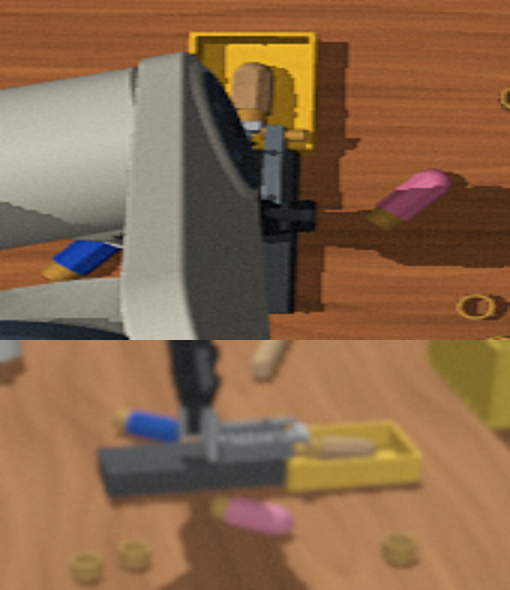

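The slide is hard against its stop: x stayed at 560 while the force rose to 22 N. The handle is in the tray, at crop (253,92). I'll back off, lift and check.

```bash
python3 -m inch '[[[-0.1,0,0,0,0,0],[-0.2,0,0,0,0,0],[-0.3,0,0,0,0,0],[-0.4,0,0,0,0,0],[-0.5,0,0,0,0,0],[-0.6,0,0,0,0,0],[-0.65,0,0,0,0,0],[-0.65,0,0,0,0,0]]]'
python3 -m inch '[[[0,0,-0.2,0,0,0],[0,0,-0.4,0,0,0],[0,0,-0.6,0,0,0],[0,0.1,-0.8,0,0,0],[0,0.3,-0.9,0,0,0],[0,0.5,-0.9,0,0,0],[0,0.7,-0.9,0,0,0],[0,0.9,-0.9,0,0,0]]]'
python3 -m inch '[[[0,0.2,0,0,0,0],[0,0.4,0,0,0,0],[0,0.6,0,0,0,0],[0,0.8,0,0,0,0],[0,1,0,0,0,0],[0,1,0,0,0,0],[0,1,0,0,0,0]]]'
python3 - <<'E'
from h import *
im=r.grab_frame("top")[:,:,::-1];cv2.imwrite("pics/t3.png",im)
E
```

```text
clock: 6.17
eef_pos: [434.1, 164.3, 51.3]
tcp_rot: [3.141, 0.001, 0.03]
contact_force: [-0.4, 0.6, 0.0]
opening: -0.001
grasp_force: 0.0
clock: 6.83
eef_pos: [442.8, -17.4, 233.0]
tcp_rot: [3.141, -0.004, 0.03]
contact_force: [1.6, 0.6, -0.1]
opening: 0.004
grasp_force: 0.0
clock: 7.42
eef_pos: [447.8, -218.1, 231.7]
tcp_rot: [3.141, -0.001, 0.025]
contact_force: [-0.6, 1.9, 0.7]
opening: 0.001
grasp_force: 0.0
```

View pics/t3.png

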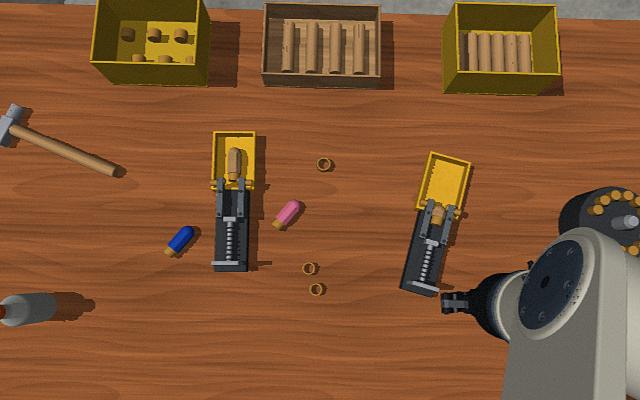

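The plate has sprung back to (228,263), the handle lies in the tray at about (234,165), and the short handle hasn't moved, at (438,214). One side-view check that the long handle lies flat, and at rest.

```bash
python3 - <<'E'
from h import *
print(ray("top",(234,165),17).round(1))
s=r.grab_frame("side")[:,:,::-1][150:215,250:390]
cv2.imwrite("pics/s3.png",cv2.resize(s,None,fx=5,fy=5,interpolation=cv2.INTER_CUBIC))
E
```

```text
[690.4 169.7  17. ]
```

View pics/s3.png

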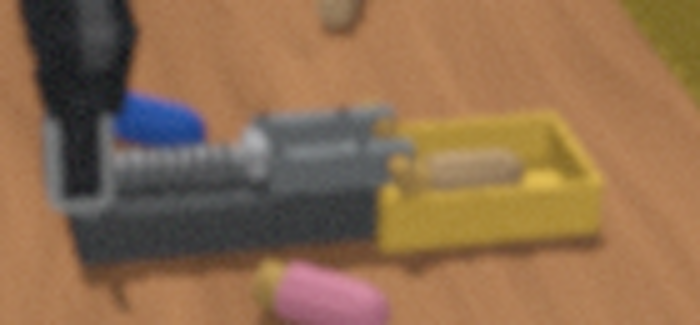

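The handle lies flat inside the tray at crop (470,167), about 8 mm from the tray centre. The slide is back and the robot is clear of everything, so I'll hand in.

```bash
python3 -c "
from rig import r
print(r.sign_off())"
```

```text
the job is handed in; nothing more can be done
None
```

I pressed the long handle's ejector fully home and it dropped the handle flat into its own tray; the slide sprung back, the short handle stayed in its nest, and the job is handed in (no verdict was returned).

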